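# Slide the petri dish under the reading bridge

## Robot

A 7-joint arm with a two-finger parallel gripper is mounted at the origin on a cart in front of the work surface, level with it; the furniture and walls round the work are solid. World frame = base frame: x ahead of the robot, y to its left, z up, the work surface at z = 0. Lengths are in m, angles in rad, forces in N, time in s.
With the tool pointing down it reaches from about 0.4 to 0.9 m from the base axis. Payload 5.5 kg.
Tool frame: the origin (TCP) lies on the centre line of the jaws, within the pads' length; the fingertips stand 19 mm ahead of it and the grasp point (between the pads) is the TCP; y points along the fingers, x is the direction in which the jaws open and shut, and the axes are right-handed (so a half turn about y gives the same grasp; the last joint's range is limited). The gripper opens to 92 mm and grips with 3 to 60 N. Pads are 19 mm wide; open, the fingers measure 130 mm over their backs; the gripper's body (75 mm by 190 mm) begins 47 mm behind the grasp point.
Start: joints at [1.512, 0.501, -0.427, 1.55, 0.221, 1.138, -0.21], TCP at [0.206, -0.617, 0.246] pointing down, gripper open.
Joint ranges: [-2.88, 2.88], [-0.31, 2.03], [-1.54, 1.56], [0.2, 2.42], [-1.41, 4.55], [0.19, 2.02], [-2.57, 2.57]. Speed limits (rad/s): [2.57, 2.57, 3.14, 3.14, 3.14, 3.14, 3.14].

## Interface

Orientations are given as a rotation vector (axis times angle).
In Python, from plant import bot gives the robot as it stands.
- The arm moves only by the tool carry_out, never from a script. Its argument "targets" is one flat list of numbers, 5 for each row, row after row: the shift along the tool's x, y, z in m, then the turn about the tool's y in rad, then the finger opening in m, from 0 to 0.0918. A call has 1 to 8 rows; each row is the pose to reach, as a shift and turn from the pose commanded when the call began, along the tool's axes at that moment; what a row does not reach only later rows make up. A row lasts 1/10 s, in which the tool goes at most 50 mm and 8.59 degrees, less where a joint would pass 70% of its speed; a pose out of reach is approached as far as the arm can. A call with a gripper value outside its range is refused whole. The fingers move at their own pace and stop on an object; the grip force is fixed at half the most. Time passes only in rows, so rows that repeat a pose let the fingers close. It gives the time, the measured TCP pose, the force and the opening at its end, in the units of the state.
- bot.get_obs(): the state, without advancing time (a new reading comes with each control period).
- bot.capture(name): name is "scene" or "top" or "wrist"; returns the picture (384x512x3 uint8, blue, green, red); there is no depth.
- bot.get_calibration(name): a dict with "mtx" (3x3 intrinsics, pixels), "T" (4x4, takes a point from camera to world coordinates); the wrist camera has in their place "tool_from_camera" (4x4, takes a point from camera to tool coordinates, whose origin is the TCP and whose axes are the tool frame's). Camera axes: x right, y up, looking along -z (the intrinsics and any distortion apply to the point x, -y, -z); pixel columns grow to the right and rows downward; lengths in m; the calibration is good to about 2 mm. The wrist camera is an equidistant fisheye: a pixel r from the principal point sees the ray r / f radians off the axis. A picture is of the moment at which its call begins: read the wrist's pose just before it. get_calibration takes no time and is no camera call.
- bot.hand_in(): hands the job in, once; it reports no verdict.
The state is a dict: "t": time; "q": joint angles; "qd": joint speeds; "tau": joint torques, N m; "ee_pos": TCP position; "orientation": TCP orientation; "contact_force": force on the tool from outside, world axes, zero at the start; "ft_torque": the same for the moment, N m; "width": finger opening in m.
Only numpy, scipy, OpenCV 4.12 (cv2) and the standard library are available. Lean on these libraries where they do the work, as an engineer would, in place of code of your own. Each camera call takes 0.05 s, during which the arm holds its last target.

## Task

Without picking it up or tipping it, push the covered petri dish along the worktop with your fingertips, in under the low reading bridge from its open front, until it rests against the stop at the back. Then press the start button on the reader's control block all the way down and let it go. Leave the specimen cup, the forceps and the marker pen where they are.

Things in the scene. Friction and masses are not known exactly. Their poses are not given: they have to be found in the camera images.
- dish: The covered petri dish: a flat clear disc, 60 mm across its lid, 14 mm high, about 50 g, lying flat and loose on the worktop 105 to 145 mm before the reading spot and up to 60 mm to either side. Fingers meet its side 27.5 mm from its axis, at heights up to 12 mm. Origin: centre of its underside; z up. Its yaw has no meaning.
- bridge: The low reading bridge: a white plastic reader fixed to the worktop. Origin: on the worktop at the reading spot, under the middle of the beam; x is the push-in direction (away from the robot, within 0.3 rad), y left, z up. Beam along y, x = -17 to +17 mm, underside at z = 18, top at 40. Legs: inner faces at y = -34 and +34, outer at -50 and +50, same depth as the beam. Open at the front (-x).
- start_top (a point): Centre of the top face of the round grey start button, 26 mm across, 44 mm above the worktop, pressed downwards. It stands 6 mm proud of a round base 42 mm across, on the control block (56 x 56 mm, 26 mm high) joined to the right of the bridge, its centre 78 mm right of the reading spot. The point moves with the button.
- start (a joint): Travel of the start button in m: 0 up, 0.006 fully down; it is sprung, needs about 4 N at the bottom and comes back by itself.
- cup: Bystander: specimen cup with a lid, 64 mm wide, 50 mm high, left of the bridge; origin at the centre of its underside.
- forceps: Bystander: steel forceps, 130 x 20 x 10 mm, lying along their own x, at the left front; origin at the centre of the underside.
- pen: Bystander: marker pen, 135 mm long (its own y, pointing roughly away from the robot), 16 mm thick, lying to the right; origin at the centre of its underside.
- stop_face (a point): Middle of the front face of the low grey stop bar (12 mm high) behind the beam, on the worktop, 30 mm past the reading spot. The dish touches the stop when its centre is about 2.5 mm past the reading spot; about 13 mm of it then still stands out in front of the beam, so the fingers need not reach under the beam.
There are look-alikes about, which are no part of the job. There is more than one size of the dish; the one meant has the size given above.

How it is judged:
By the outcome, as a careful person would: the job done as asked, in the order asked, and still so for the second after the job is handed in, with the robot touching nothing.
It also fails if it takes over 51 s, if anything falls off the work surface, if the arm or the gripper's body presses on something with over 40 N, if the wrist force passes 120 N, or if a joint passes its speed limit or range.

## Working session

There is one attempt and no reset: what is moved stays moved. The work goes in short steps, Python scripts to look and compute and a tool call to move; the robot and the scene stay as the last step left them, time stands still between calls to the robot, and variables do not carry over. Pictures are saved under pics/ and viewed, and the job is handed in when it is done.

Besides the shell and the picture viewer there is one more tool, called after "Emit:" as name(argument=value, ...), one argument or row to a line, values as JSON. carry_out: Moves the arm, as the interface text tells. Its arguments: {"type":"object","properties":{"targets":{"type":"array"}},"required":["targets"]}

```bash
ls; mkdir -p pics
python3 - <<'E'
from plant import bot
import cv2
o=bot.get_obs();print(o)
for n in("scene","top","wrist"):
    cv2.imwrite(f"pics/{n}0.png",bot.capture(n));print(n,bot.get_calibration(n))
E
```

```text
pics
{'t': 0.0, 'q': array([ 1.51220789,  0.50182062, -0.42678324,  1.5514488 ,  0.22081828,
        1.13827618, -0.2102642 ]), 'qd': array([ 3.10915967e-04, -1.52369872e-04, -5.54867783e-04,  1.17786222e-03,
       -1.78266903e-04, -5.51658728e-04, -9.77429716e-05]), 'tau': array([-3.48832136e-04, -5.66590297e+01, -5.81600994e+00, -2.79117322e+01,
       -6.86106551e-02,  3.07356007e-02,  1.98482580e-04]), 'ee_pos': array([ 0.20531274, -0.61603381,  0.24469518]), 'orientation': array([-1.34327958,  0.96998355, -0.96748058]), 'contact_force': array([ 0.83635324, -0.39906526,  0.15794664]), 'ft_torque': array([ 0.03502062,  0.01138228, -0.01409167]), 'width': 0.09148923747094424}
scene {'mtx': array([[388.10608562,   0.        , 261.40572395],
       [  0.        , 388.10608562, 181.84428807],
       [  0.        ,   0.        ,   1.        ]]), 'T': array([[-0.90170637,  0.21944927, -0.37251529,  0.18967972],
       [-0.43199494, -0.42244779,  0.79681757,  0.74201735],
       [ 0.01749277,  0.8794202 ,  0.47572484,  0.52239659],
       [ 0.        ,  0.        ,  0.        ,  1.     
[... 256 characters left out ...]
1298,  0.02255691,  0.0326283 ,  0.00352333],
       [ 0.03636896,  0.19262859,  0.98059754,  1.02380232],
       [ 0.        ,  0.        ,  0.        ,  1.        ]])}
wrist {'mtx': array([[297.31863964,   0.        , 252.32752009],
       [  0.        , 297.31863964, 190.8592372 ],
       [  0.        ,   0.        ,   1.        ]]), 'tool_from_camera': array([[ 9.99999421e-01,  3.31873006e-04,  1.02338396e-03,
         2.95608674e-05],
       [ 8.87706274e-04,  2.82876433e-01, -9.59155950e-01,
        -1.39047088e-01],
       [-6.07809172e-04,  9.59156303e-01,  2.82875974e-01,
         7.65912675e-02],
       [ 0.00000000e+00,  0.00000000e+00,  0.00000000e+00,
         1.00000000e+00]])}
```

View pics/top0.png

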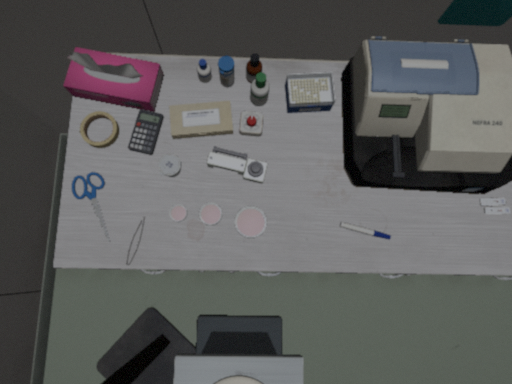

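View pics/scene0.png

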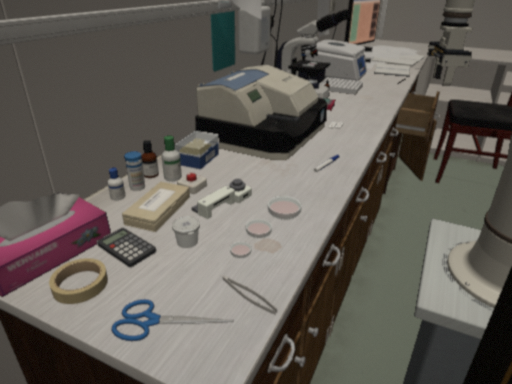

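View pics/wrist0.png

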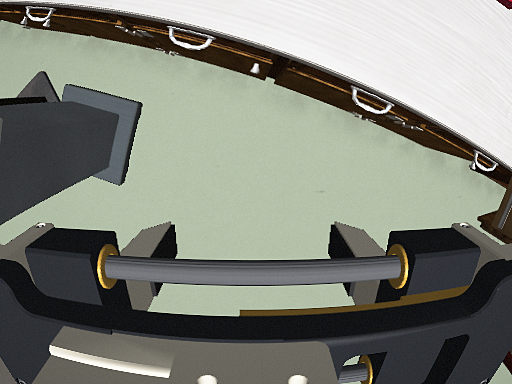

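Top view: bridge at about (227,160), grey start button at (255,170), red-button look-alike at (251,122). Discs at (178,212), (210,214) and (250,222), plus a flat faint patch at (195,230). I'll measure their sizes.

```bash
cat > h.py <<'E'
import numpy as np, cv2
from plant import bot
def ray(n,uv):
    c=bot.get_calibration(n);m=c["mtx"];T=c["T"]
    d=np.array([(uv[0]-m[0,2])/m[0,0],-(uv[1]-m[1,2])/m[1,1],-1.])
    return T[:3,3],T[:3,:3]@d
def pt(n,uv,z):
    p,d=ray(n,uv);return p+d*(z-p[2])/d[2]
def proj(n,P):
    c=bot.get_calibration(n);m=c["mtx"];T=c["T"]
    q=T[:3,:3].T@(np.array(P)-T[:3,3]);return m[0,0]*q[0]/-q[2]+m[0,2],m[1,1]*q[1]/q[2]+m[1,2]
E
python3 - <<'E'
from h import *
im=cv2.imread("pics/top0.png");hsv=cv2.cvtColor(im,cv2.COLOR_BGR2HSV)
roi=im[120:260,150:290]
cv2.imwrite("pics/crop_top0.png",cv2.resize(roi,None,fx=4.2,fy=4.2,interpolation=cv2.INTER_CUBIC))
sc=cv2.imread("pics/scene0.png")[165:270,160:320]
cv2.imwrite("pics/crop_sc0.png",cv2.resize(sc,None,fx=5,fy=5,interpolation=cv2.INTER_CUBIC))
b,g,r=[im[...,i].astype(int) for i in range(3)]
m=((r-g)>12).astype(np.uint8)*255
m[:195]=0;m[245:]=0;m[:,:150]=0;m[:,290:]=0
for c in cv2.findContours(m,0,2)[0]:
    if cv2.contourArea(c)<20: continue
    (u,v),R=cv2.minEnclosingCircle(c);p=pt("top",(u,v),.012);q=pt("top",(u+R,v),.012)
    print(u,v,R,cv2.contourArea(c),p,"dia",2*np.linalg.norm(p-q))
E
```

```text
250.01942443847656 222.2718505859375 12.419407844543457 160.0 [ 0.48381093 -0.02097186  0.012     ] dia 0.06496032776069487
210.27931213378906 213.93447875976562 8.337769508361816 111.0 [0.50358641 0.08324976 0.012     ] dia 0.04344984095045727
178.0 213.0 5.385264873504639 46.0 [0.50427583 0.16714914 0.012     ] dia 0.027899437942918832
```

View pics/crop_top0.png

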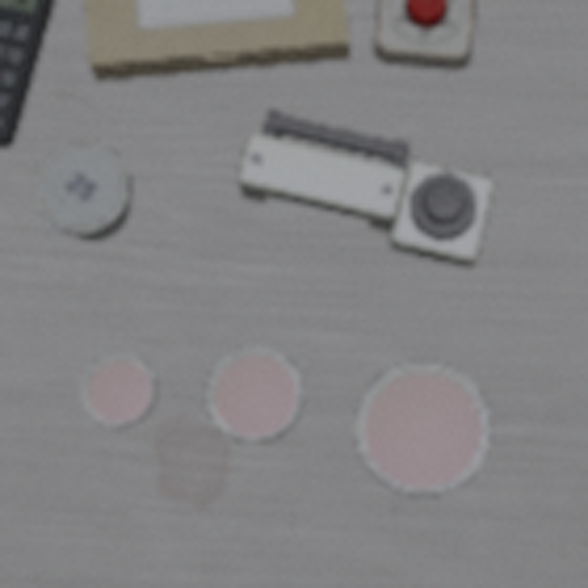

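View pics/crop_sc0.png

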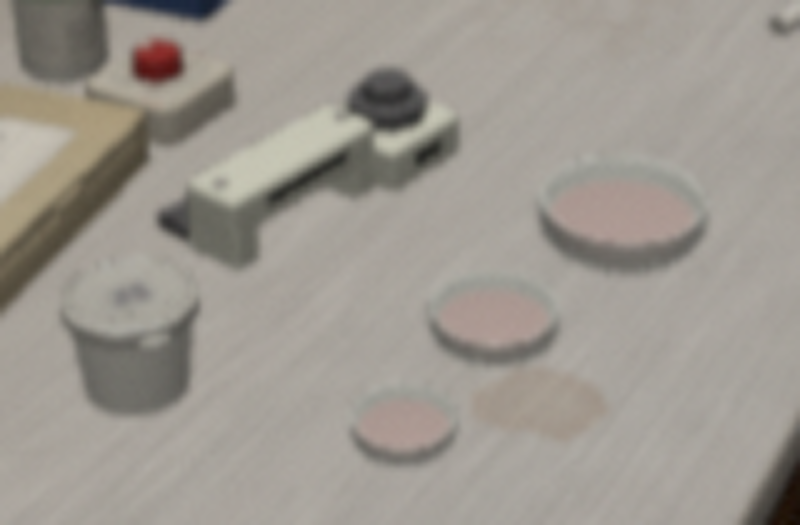

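Three discs: (178,213) is about 44 mm across, (210,214) about 58 mm and (250,222) about 80 mm, by outer rims in the crop. So the 60 mm dish is the middle one at (210,214), and the size agrees in both crops. The grey button attached to the bridge is at (255,170); the separate red one is a look-alike.

Run:
```python
from h import *
f=lambda u,v:((u+.5)/4.2-.5+150,(v+.5)/4.2-.5+120)
g=lambda u,v:((u+.5)/5-.5+160,(v+.5)/5-.5+165)
def both(name,a,b,z):
    A=pt("top",f(*a),z) if a else None; B=pt("scene",g(*b),z) if b else None
    print(name,A,B); return A,B
L=both("screwL",(257,158),(220,183),.04)
R=both("screwR",(387,188),None,.04)
S=both("btn",(444,202),(387,80),.044)
for nme,a,w in(("small",(119,390),72),("mid",(255,394),92),("big",(423,428),132)):
    p=pt("top",f(*a),.014);q=pt("top",f(a[0]+w/2,a[1]),.014);print(nme,p,2*np.linalg.norm(p-q))
both("mid",(255,394),(493,311),.014)
both("cup",(87,190),(130,290),.05)
d=S[0][:2]-L[0][:2];print("ang",np.arctan2(d[0],-d[1]), "yaw=-?")
d=S[1][:2]-L[1][:2];print("ang",np.arctan2(d[0],-d[1]))
```

```text
screwL [0.64908803 0.08525522 0.04      ] [0.64776651 0.08482209 0.04      ]
screwR [0.631871   0.00398551 0.04      ] None
btn [ 0.62271336 -0.03147944  0.044     ] [ 0.62358444 -0.03613161  0.044     ]
small [0.5053622  0.16702194 0.014     ] 0.044342520484982696
mid [0.50463598 0.08300158 0.014     ] 0.056991192504867616
big [ 0.48554212 -0.02170709  0.014     ] 0.08209271859404814
mid [0.50463598 0.08300158 0.014     ] [0.50167155 0.08703348 0.014     ]
cup [0.62309607 0.18719499 0.05      ] [0.62413747 0.18978213 0.05      ]
ang -0.22220607006153775 yaw=-?
ang -0.1973266694694555
```

```bash
cat >> h.py <<'E'
from scipy.spatial.transform import Rotation as Ro
YAW=-0.21; SPOT=np.array([.640,.0446]); 
def Rdes(yaw): # tool z along push dir, y down
    z=np.array([np.cos(yaw),np.sin(yaw),0]);y=np.array([0,0,-1.]);return np.c_[np.cross(y,z),y,z]
def rel(targets,R0,p0,yaw=None):
    for T in targets: print(T,"-> shift",np.round(R0.T@(np.array(T)-p0),4))
    if yaw is not None:
        rv=Ro.from_matrix(R0.T@Rdes(yaw)).as_rotvec();print("turn",rv)
E
python3 - <<'E'
from h import *
o=bot.get_obs();R=Ro.from_rotvec(o['orientation']).as_matrix();p=o['ee_pos'];print(np.round(R,3),o['t'])
rel([(.42,-.3,.25),(.43,.1,.2)],R,p,YAW)
for px in((352,190),(345,140)):
  for z in(0,.2): print(pt("top",px,z))
E
```

```text
[[ 0.316 -0.     0.949]
 [-0.949  0.001  0.316]
 [-0.001 -1.     0.   ]] 0.15
(0.42, -0.3, 0.25) -> shift [-0.2321 -0.0047  0.3036]
(0.43, 0.1, 0.2) -> shift [-0.6083  0.0458  0.4396]
turn [ 3.39722795e-04  5.31855451e-01 -1.45020257e-03]
[ 0.5788081  -0.29628211  0.        ]
[ 0.53606337 -0.23771505  0.2       ]
[ 0.7204809  -0.28133037  0.        ]
[ 0.65006036 -0.22568414  0.2       ]
```

Emit:
carry_out(
  targets=[-0.03, 0, 0.033, 0, 0.09, -0.06, 0, 0.066, 0, 0.09, -0.09, 0, 0.1, 0.05, 0.09, -0.12, 0, 0.133, 0.1, 0.09, -0.15, 0, 0.166, 0.2, 0.09, -0.18, 0, 0.2, 0.3, 0.09, -0.21, 0, 0.233, 0.4, 0.09, -0.245, 0, 0.266, 0.532, 0.09],
)

```text
t: 0.95
ee_pos: [0.3811, -0.2988, 0.2457]
orientation: [-1.099, 1.366, -1.367]
contact_force: [0.3, -0.4, -0.5]
width: 0.0899
```

Run:
```python
from h import *
o=bot.get_obs();R=Ro.from_rotvec(o['orientation']).as_matrix();p=o['ee_pos'];print(np.round(R,3),p,o['t'],o['contact_force'])
rel([(.42,.1,.2)],R,p,YAW)
```

```text
[[-0.214  0.     0.977]
 [-0.977 -0.    -0.214]
 [ 0.    -1.     0.   ]] [ 0.38105728 -0.29877905  0.24573066] 0.95 [ 0.32593186 -0.36054884 -0.51038302]
(0.42, 0.1, 0.2) -> shift [-0.3979  0.0456 -0.0472]
turn [-0.0004624  -0.00539833  0.00030037]
```

Yaw is right. Moving behind the dish and setting a 24 mm gap.

Emit:
carry_out(
  targets=[-0.05, 0, -0.006, 0, 0.024, -0.1, 0, -0.012, 0, 0.024, -0.15, 0.005, -0.018, 0, 0.024, -0.2, 0.01, -0.024, 0, 0.024, -0.25, 0.02, -0.03, 0, 0.024, -0.3, 0.03, -0.036, 0, 0.024, -0.35, 0.04, -0.042, 0, 0.024, -0.4, 0.046, -0.047, 0, 0.024],
)

```text
t: 1.75
ee_pos: [0.4167, 0.096, 0.2002]
orientation: [-1.102, 1.362, -1.364]
contact_force: [0.4, -0.2, -0.4]
width: 0.03
```

Run:
```python
from h import *
o=bot.get_obs();print(o['ee_pos'],o['t'],o['width'])
cv2.imwrite("pics/w1.png",bot.capture("wrist"))
```

```text
[0.41668732 0.09595738 0.20015474] 1.75 0.03002566419230419
```

View pics/w1.png

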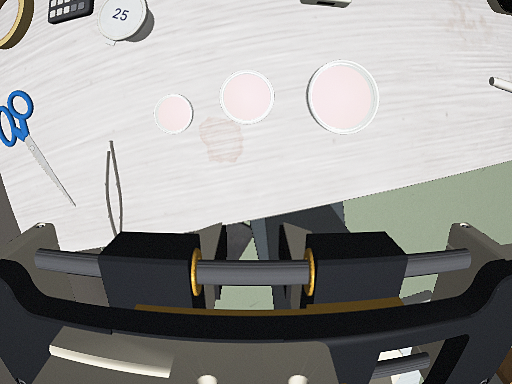

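Wrist view: target dish at (246,97), small disc (173,113), big disc (343,97), forceps at (112,185), cup at (122,16). Now I'll measure with the fisheye model.

```bash
cat >> h.py <<'E'
def wpt(uv,z,p,R):
    c=bot.get_calibration("wrist");m=c["mtx"];T=c["tool_from_camera"]
    a=np.array([(uv[0]-m[0,2])/m[0,0],(uv[1]-m[1,2])/m[1,1]]);th=np.hypot(*a)
    k=np.sin(th)/th if th>1e-9 else 1
    d=R@(T[:3,:3]@np.array([a[0]*k,-a[1]*k,-np.cos(th)]));s=p+R@T[:3,3]
    return s+d*(z-s[2])/d[2]
def state():
    o=bot.get_obs();return o['ee_pos'],Ro.from_rotvec(o['orientation']).as_matrix(),o
def tob(P,yaw=YAW): # bridge coordinates
    d=np.array(P)[:2]-SPOT;c,s=np.cos(yaw),np.sin(yaw);return np.array([c*d[0]+s*d[1],-s*d[0]+c*d[1]])
def pink(im,y0=0,y1=384):
    b,g,r=[im[...,i].astype(int) for i in range(3)]
    m=((r-g)>14).astype(np.uint8)*255;m[:y0]=0;m[y1:]=0
    m=cv2.morphologyEx(m,cv2.MORPH_OPEN,np.ones((5,5)))
    return [(cv2.convexHull(c)) for c in cv2.findContours(m,0,cv2.CHAIN_APPROX_NONE)[0] if cv2.contourArea(c)>150]
def wcirc(c,z,p,R):
    P=np.array([wpt(q[0],z,p,R)[:2] for q in c]);A=np.c_[2*P,np.ones(len(P))]
    s=np.linalg.lstsq(A,(P**2).sum(1),rcond=None)[0];return s[:2],np.sqrt(s[2]+s[:2]@s[:2])
E
python3 - <<'E'
from h import *
p,R,o=state();im=cv2.imread("pics/w1.png")
for c in pink(im,40,170):
    print(c[:,0].mean(0),[wcirc(c,z,p,R) for z in(.006,.014)])
    print(tob(wcirc(c,.01,p,R)[0]))
E
python3 - <<'E'
from h import *
im=cv2.imread("pics/w1.png");print(im[97,246],im[97,343],im[140,220],im[140,300],im[97,215:280:4].tolist())
E
sed -i 's/def pink(im,y0=0,y1=384)/def pink(im,y0=0,y1=384,t=14)/; s/(r-g)>14)/(r-g)>t)/' h.py
python3 - <<'E'
from h import *
p,R,o=state();im=cv2.imread("pics/w1.png")
for t in(6,10):
  for c in pink(im,40,170,t):
    print(t,c[:,0].mean(0),[wcirc(c,z,p,R) for z in(.006,.014)],tob(wcirc(c,.01,p,R)[0]))
E
```

```text
[239 237 249] [239 236 248] [216 219 225] [229 229 230] [[220, 221, 223], [238, 238, 238], [227, 229, 226], [231, 231, 245], [232, 232, 245], [234, 233, 247], [236, 233, 247], [239, 237, 248], [240, 238, 249], [239, 237, 249], [238, 235, 248], [238, 235, 248], [237, 235, 247], [237, 234, 247], [255, 254, 253], [229, 229, 232], [226, 227, 228]]
6 [173.72727273 113.09090909] [(array([0.5040589 , 0.18072993]), np.float64(0.019191399725574536)), (array([0.50376181, 0.17854545]), np.float64(0.01873129735104364))] [-0.16124982  0.1037018 ]
6 [245.15384615  96.15384615] [(array([0.50371507, 0.09588455]), np.float64(0.025541518376878545)), (array([0.50342622, 0.09573419]), np.float64(0.02492917569095264))] [-0.14410723  0.0216443 ]
6 [340.41666667  96.16666667] [(array([ 0.48495729, -0.0103419 ]), np.float64(0.03574462032843233)), (array([ 0.48511816, -0.00794554]), np.float64(0.034887664352050825))] [-0.14035449 -0.08486644]
10 [174.42857143 113.80952381] [(array([0.50405068, 0.18078079]), np.float64(0.018816866261006104)), (array([0.50375379, 0.17859509]), np.float64(0.018365743103133592))] [-0.16126824  0.10374925]
10 [247.06451613  96.35483871] [(array([0.50353772, 0.09602859]), np.float64(0.025220933244581096)), (array([0.50325313, 0.09587478]), np.float64(0.024616276396209922))] [-0.14430827  0.02174696]
10 [342.96774194  97.90322581] [(array([ 0.48489702, -0.01031962]), np.float64(0.035382787329204864)), (array([ 0.48505933, -0.0079238 ]), np.float64(0.03453450608340521))] [-0.14041732 -0.08485733]
```

Emit:
carry_out(
  targets=[0, -0.05, 0.02, 0, 0.024, 0, -0.1, 0.04, 0, 0.024, 0, -0.14, 0.06, 0, 0.024, 0, -0.14, 0.06, 0, 0.024, 0, -0.14, 0.06, 0, 0.024],
)

```text
t: 2.3
ee_pos: [0.4767, 0.0818, 0.3413]
orientation: [-1.1, 1.361, -1.363]
contact_force: [-1.4, 0.2, -0.3]
width: 0.0236
```

Run:
```python
from h import *
p,R,o=state();print(p,o['t'],o['width'],o['qd'].round(3))
im=bot.capture("wrist");cv2.imwrite("pics/w2.png",im)
im3=bot.capture("top");cv2.imwrite("pics/top2.png",im3)
np.savez("w2.npz",p=p,R=R)
for c in pink(im,20,190,8):
    print(c[:,0].mean(0),wcirc(c,.012,p,R))
```

```text
[0.47667126 0.08177158 0.34130813] 2.3 0.023575458045021216 [-0.006  0.01  -0.005  0.073 -0.003 -0.006 -0.003]
[195.6875 148.9375] (array([0.50443343, 0.1675976 ]), np.float64(0.018661017428436396))
[248.6 138.2] (array([0.50327387, 0.08405983]), np.float64(0.024783336423420677))
[314.55172414 136.82758621] (array([ 0.48381311, -0.02044502]), np.float64(0.0351176240813775))
[51.   61.75] (array([0.72902293, 0.39563167]), np.float64(0.05135206362359115))
[30.    27.875] (array([0.92436651, 0.41460443]), np.float64(0.12046185060099443))
```

View pics/w2.png

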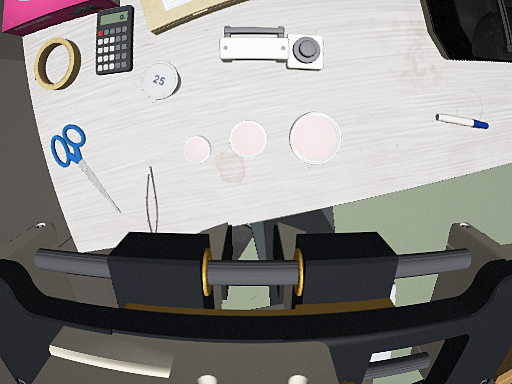

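At rest, the wrist view puts the dish (248,138) at (0.503, 0.084), which agrees with the top view. The bridge is at (253,45) and its button at (306,48); I'll enlarge those.

Run:
```python
import cv2
im=cv2.imread("pics/w2.png")[15:175,195:355]
cv2.imwrite("pics/w2c.png",cv2.resize(im,(0,0),fx=3.75,fy=3.75,interpolation=cv2.INTER_CUBIC))
```

```text
(no output)
```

View pics/w2c.png

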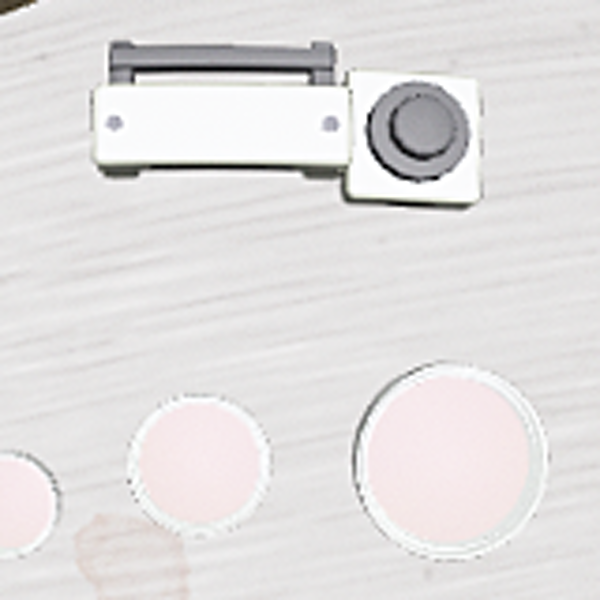

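Run:
```python
from h import *
d=np.load("w2.npz");p,R=d['p'],d['R']
w=lambda u,v,z:wpt(((u+.5)/3.75-.5+195,(v+.5)/3.75-.5+15),z,p,R)[:2]
a=w(115,123,.04);b=w(329,124,.04);s=w(423,122,.044)
print("screws",a,b,"mid",(a+b)/2,"btn",s,"dist",np.linalg.norm(s-(a+b)/2))
for v in(a-b,a-s):print("yaw",np.arctan2(-v[0],v[1]))
c=[w(*q,.04) for q in((93,88),(349,88),(347,164),(95,164))];print("corners",c,np.mean(c,0))
r=w(200,464,.014);print("dish",r,"rim dia",np.linalg.norm(w(129,464,.014)-w(271,464,.014)))
f=lambda u,v:((u+.5)/4.2-.5+150,(v+.5)/4.2-.5+120)
yaw=np.arctan2(-(a-s)[0],(a-s)[1])
print(tob(r,yaw), "spot diff",(a+b)/2-SPOT)
```

```text
screws [0.64625221 0.08619987] [0.62851324 0.00495132] mid [0.63738273 0.0455756 ] btn [ 0.6225496  -0.03103958] dist 0.07803785308815037
yaw -0.21495659926349758
yaw -0.1994838086599743
corners [array([0.66256795, 0.09157795]), array([ 0.64174924, -0.00598944]), array([0.6112549 , 0.00148675]), array([0.63170985, 0.09728301])] [0.63682048 0.04608957]
dish [0.50305686 0.08369421] rim dia 0.059548308788558706
[-0.14197446  0.01118182] spot diff [-0.00261727  0.0009756 ]
```

Spot ≈ (0.6377, 0.0457), bridge yaw ≈ −0.207. Dish rim measured 59.5 mm, so it is the right one; in bridge coordinates it is at (−139, +10) mm. Going down behind it.

```bash
sed -i 's/^YAW=.*/YAW=-0.207; SPOT=np.array([.6377,.0457])/' h.py
cat >> h.py <<'E'
def fromb(x,y,z):
    c,s=np.cos(YAW),np.sin(YAW);return np.r_[SPOT+[c*x-s*y,s*x+c*y],z]
E
python3 - <<'E'
from h import *
p,R,o=state();rel([fromb(-.19,.0097,.1),fromb(-.19,.0097,.024)],R,p,YAW);print(p,tob(p))
E
```

```text
[0.45374973 0.09424265 0.1       ] -> shift [-0.0081  0.2392 -0.0225]
[0.45374973 0.09424265 0.024     ] -> shift [-0.0082  0.3152 -0.0223]
turn [ 0.00235656 -0.00297966  0.00094761]
[0.47463162 0.08170359 0.3392008 ] [-0.16698682  0.00172037]
```

Emit:
carry_out(
  targets=[-0.003, 0.05, -0.008, -0.003, 0.024, -0.006, 0.1, -0.016, -0.003, 0.024, -0.008, 0.15, -0.022, -0.003, 0.024, -0.008, 0.2, -0.022, -0.003, 0.024, -0.008, 0.24, -0.022, -0.003, 0.024, -0.008, 0.275, -0.022, -0.003, 0.024, -0.008, 0.295, -0.022, -0.003, 0.024, -0.008, 0.305, -0.022, -0.003, 0.024],
)

```text
t: 3.2
ee_pos: [0.4517, 0.094, 0.0321]
orientation: [-1.111, 1.364, -1.357]
contact_force: [0.0, 0.4, 0.1]
width: 0.024
```

Run:
```python
from h import *
im=bot.capture("wrist");p,R,o=state();print(p,tob(p),o['t'],o['width'],o['contact_force'])
rel([fromb(-.19,.0097,.024),fromb(-.175,.0097,.024)],R,p,YAW)
cv2.imwrite("pics/w3.png",im)
```

```text
[0.45158818 0.0940482  0.03180323] [-0.19207544  0.00906545] 3.25 0.023634807935615502 [-0.55215547  0.16792149  0.13391891]
[0.45374973 0.09424265 0.024     ] -> shift [-0.0006  0.0078  0.0021]
[0.46842951 0.09115978 0.024     ] -> shift [-0.0006  0.0077  0.0171]
turn [0.00759713 0.00127591 0.00205284]
```

View pics/w3.png

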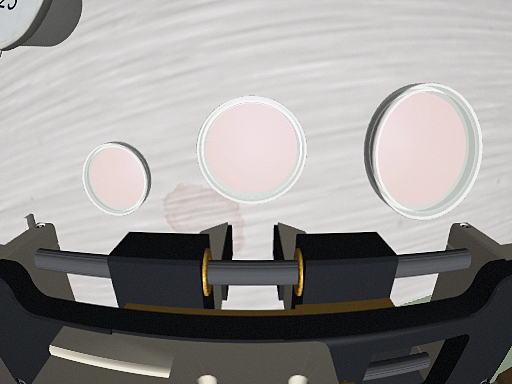

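The dish at (252,148) sits centred between the fingertips (x≈252), with the wrist close behind. Lower and move up to contact.

Emit:
carry_out(
  targets=[0, 0.007, 0, 0, 0.024, 0, 0.0075, 0.003, 0, 0.024, 0, 0.0075, 0.009, 0, 0.024, 0, 0.0075, 0.015, 0, 0.024, 0, 0.0075, 0.021, 0, 0.024, 0, 0.0075, 0.027, 0, 0.024, 0, 0.0075, 0.03, 0, 0.024, 0, 0.0075, 0.03, 0, 0.024],
)

```text
t: 4.05
ee_pos: [0.4862, 0.088, 0.0282]
orientation: [-1.103, 1.36, -1.361]
contact_force: [-0.5, -0.3, -0.2]
width: 0.0243
```

```bash
cat > look.py <<'E'
from h import *
import sys
p,R,o=state();im=bot.capture("wrist");print(p,tob(p),o['t'],o['width'],o['contact_force'])
y,x=im.shape[:2]
for c in pink(im,20,215,8):
    q,r=wcirc(c,.008,p,R);print(c[:,0].mean(0),q,r,tob(q))
cv2.imwrite(f"pics/{sys.argv[1]}.png",im)
tx,ty,tz=[float(v) for v in sys.argv[2:5]]
rel([fromb(tx,ty,tz)],R,p,YAW)
E
python3 look.py w4 -.11 .0 .024
```

```text
[0.48616092 0.08802944 0.02818027] [-0.15700376  0.01028073] 4.05 0.02425098735477583 [-0.54784505 -0.28140343 -0.17826337]
[116.875 209.375] [0.5125652  0.16736581] 0.011778905323714086 [-0.14746875  0.09335016]
[423.25       178.54166667] [ 0.48401452 -0.0233559 ] 0.033555467822314625 [-0.13621188 -0.09916788]
[252.97142857 168.11428571] [0.52092273 0.08079725] 0.025272431545672745 [-0.12149765  0.01034736]
[0.53004829 0.06830774 0.024     ] -> shift [0.0102 0.0042 0.047 ]
turn [-0.00061841 -0.00092134 -0.00032803]
```

View pics/w4.png

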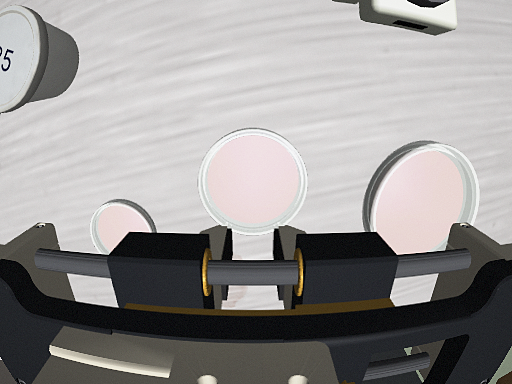

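Dish is in contact and followed well (offset 35.5 mm from the TCP, centred). Push on, easing 10 mm to the right.

Emit:
carry_out(
  targets=[0.0, 0.002, 0.005, 0, 0.024, 0.001, 0.004, 0.011, 0, 0.024, 0.0025, 0.004, 0.017, 0, 0.024, 0.004, 0.004, 0.023, 0, 0.024, 0.0055, 0.004, 0.029, 0, 0.024, 0.007, 0.004, 0.035, 0, 0.024, 0.0085, 0.004, 0.041, 0, 0.024, 0.01, 0.004, 0.047, 0, 0.024],
)

```text
t: 4.9
ee_pos: [0.5299, 0.0685, 0.0241]
orientation: [-1.104, 1.36, -1.36]
contact_force: [-0.7, -0.0, -0.4]
width: 0.024
```

```bash
python3 look.py w5 -.065 .0 .024
```

```text
[0.52988413 0.06847317 0.02407862] [-0.11019466  0.00012816] 4.9 0.02402964489166372 [-0.65846773 -0.00305769 -0.43125897]
[249.        169.3030303] [0.5642307  0.06150962] 0.025256679149855073 [-0.07515014  0.00037234]
[0.57408763 0.05905912 0.024     ] -> shift [0.0001 0.0001 0.0452]
turn [-7.09653848e-05 -2.47925349e-04  2.24092932e-05]
```

View pics/w5.png

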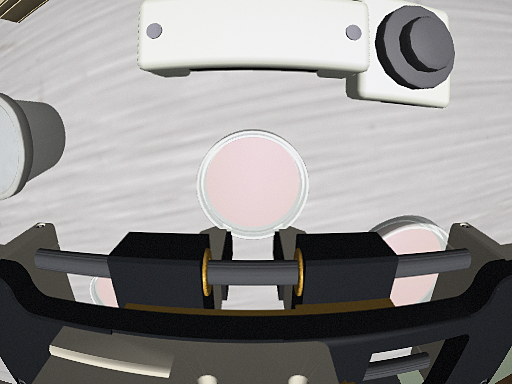

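Run:
```python
from h import *
p,R,o=state()
a=wpt((154,31),.04,p,R);b=wpt((353,32),.04,p,R);m=(a+b)/2
s=wpt((430,41),.044,p,R)
print(a,b,m,tob(m),tob(s),"yaw",np.arctan2(-(a-b)[0],(a-b)[1]),"tool:",R.T@(m-p),R.T@(s-p))
l=wpt((137,70),.018,p,R);
```

```text
[0.64795712 0.08582041 0.04      ] [0.63014407 0.00345195 0.04      ] [0.6390506  0.04463618 0.04      ] [ 0.0015404  -0.00076353] [ 0.00204073 -0.07964341] yaw -0.2129807028547393 tool: [ 0.00033495 -0.01569933  0.11049584] [ 0.07921377 -0.01970551  0.11110342]
```

Bridge centre line agrees with the tool to within 1 mm. Straight push next.

Emit:
carry_out(
  targets=[0, 0, 0.006, 0, 0.024, 0, 0, 0.012, 0, 0.024, 0, 0, 0.018, 0, 0.024, 0, 0, 0.024, 0, 0.024, 0.0005, 0, 0.03, 0, 0.024, 0.0005, 0, 0.036, 0, 0.024, 0.0005, 0, 0.042, 0, 0.024, 0.0005, 0, 0.048, 0, 0.024],
)

```text
t: 5.75
ee_pos: [0.5767, 0.0583, 0.0241]
orientation: [-1.104, 1.36, -1.36]
contact_force: [-0.8, 0.9, 0.0]
width: 0.0242
```

```bash
python3 look.py w6 -.0325 -.0004 .024
```

```text
[0.57672301 0.058292   0.02406321] [-0.06226321 -0.00020911] 5.75 0.02421157340260227 [-0.75008699  0.92084337  0.03507072]
[252.44444444 194.27777778] [0.61096724 0.05125588] 0.025251096560067268 [-2.73039380e-02 -5.69772236e-05]
[39.125 38.   ] [0.7408682  0.17256045] 0.03268780766266829 [0.07489278 0.14535585]
[0.6058116 0.0519881 0.024    ] -> shift [0.0002 0.0001 0.0298]
turn [-2.07494555e-05 -1.62426917e-04  1.02985299e-05]
```

View pics/w6.png

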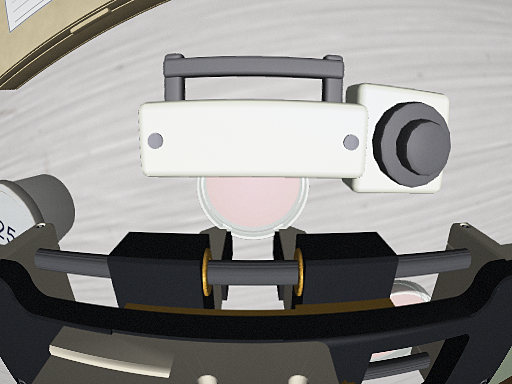

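The dish is entering centred between the legs (screws at 155 and 351, dish at 252). Slow final approach.

Emit:
carry_out(
  targets=[0, 0, 0.005, 0, 0.024, 0, 0, 0.01, 0, 0.024, 0, 0, 0.015, 0, 0.024, 0, 0, 0.019, 0, 0.024, 0, 0, 0.022, 0, 0.024, 0, 0, 0.0245, 0, 0.024, 0, 0, 0.026, 0, 0.024, 0, 0, 0.026, 0, 0.024],
)

```text
t: 6.6
ee_pos: [0.6019, 0.053, 0.0241]
orientation: [-1.104, 1.36, -1.36]
contact_force: [0.2, 0.1, 0.1]
width: 0.0241
```

Emit:
carry_out(
  targets=[0, 0, 0.001, 0, 0.024, 0, 0, 0.002, 0, 0.024, 0, 0, 0.002, 0, 0.024],
)

```text
t: 6.9
ee_pos: [0.6037, 0.0526, 0.0241]
orientation: [-1.104, 1.36, -1.36]
contact_force: [0.7, 0.4, -0.8]
width: 0.024
```

Emit:
carry_out(
  targets=[0, 0, 0.001, 0, 0.024, 0, 0, 0.001, 0, 0.024],
)

```text
t: 7.1
ee_pos: [0.6048, 0.0524, 0.0241]
orientation: [-1.104, 1.36, -1.36]
contact_force: [1.1, 0.5, -0.1]
width: 0.0243
```

```bash
python3 look.py w7 -.0325 -.0004 .024; python3 -c "
import cv2;im=cv2.imread('pics/w7.png')[70:250,120:400];cv2.imwrite('pics/w7c.png',cv2.resize(im,None,fx=2.8,fy=2.8,interpolation=2))"
```

```text
[0.60475611 0.05236602 0.02408901] [-0.03361063 -0.00024707] 7.1 0.02430048846234479 [ 1.13247178  0.47188487 -0.14670585]
[251.26666667 144.73333333] [0.6416405 0.0447902] 0.02289404995126555 [ 4.04336833e-03 -8.05051383e-05]
[76.33333333 61.5       ] [0.71154131 0.13645909] 0.06841773268463212 [0.05361169 0.10399779]
[0.6058116 0.0519881 0.024    ] -> shift [0.0002 0.0001 0.0011]
turn [-1.94502456e-04 -2.20764837e-04  1.64594008e-05]
```

View pics/w7c.png

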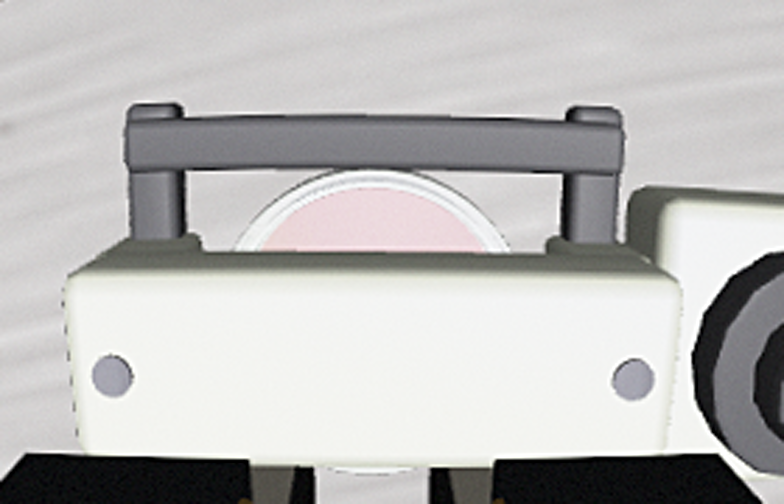

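The dish's far rim (crop row ~170) is at or nearly at the stop bar's front face. I'll creep on until the force shows contact.

Emit:
carry_out(
  targets=[0, 0, 0.0005, 0, 0.024, 0, 0, 0.001, 0, 0.024, 0, 0, 0.001, 0, 0.024],
)

```text
t: 7.45
ee_pos: [0.6057, 0.0522, 0.0241]
orientation: [-1.104, 1.36, -1.36]
contact_force: [0.1, -0.1, 0.1]
width: 0.0242
```

Emit:
carry_out(
  targets=[0, 0, 0.0005, 0, 0.024, 0, 0, 0.001, 0, 0.024, 0, 0, 0.001, 0, 0.024],
)

```text
t: 7.75
ee_pos: [0.6067, 0.052, 0.0241]
orientation: [-1.104, 1.36, -1.36]
contact_force: [0.1, -0.1, 0.4]
width: 0.0241
```

Emit:
carry_out(
  targets=[0, 0, 0.0005, 0, 0.024, 0, 0, 0.001, 0, 0.024, 0, 0, 0.001, 0, 0.024],
)

```text
t: 8.05
ee_pos: [0.607, 0.052, 0.0239]
orientation: [-1.105, 1.361, -1.36]
contact_force: [-2.3, 0.3, 0.9]
width: 0.0241
```

```bash
python3 look.py w8 -.0325 -.0004 .024; python3 -c "
import cv2;im=cv2.imread('pics/w8.png')[70:250,120:400];cv2.imwrite('pics/w8c.png',cv2.resize(im,None,fx=2.8,fy=2.8,interpolation=2))"
```

```text
[0.60700954 0.05196219 0.02393014] [-0.03132231 -0.00017915] 8.05 0.024100717535452294 [-2.27544418  0.29092962  0.87690049]
[252.7  148.55] [0.64261485 0.04466226] 0.023854445744983344 [ 5.02321226e-03 -5.46450477e-06]
[69.57142857 73.        ] [0.70666215 0.1329097 ] 0.07229584510886668 [0.04956617 0.09952137]
[0.6058116 0.0519881 0.024    ] -> shift [ 0.0002 -0.0001 -0.0012]
turn [ 1.00547415e-03 -2.44768259e-05  2.62020193e-04]
```

View pics/w8c.png

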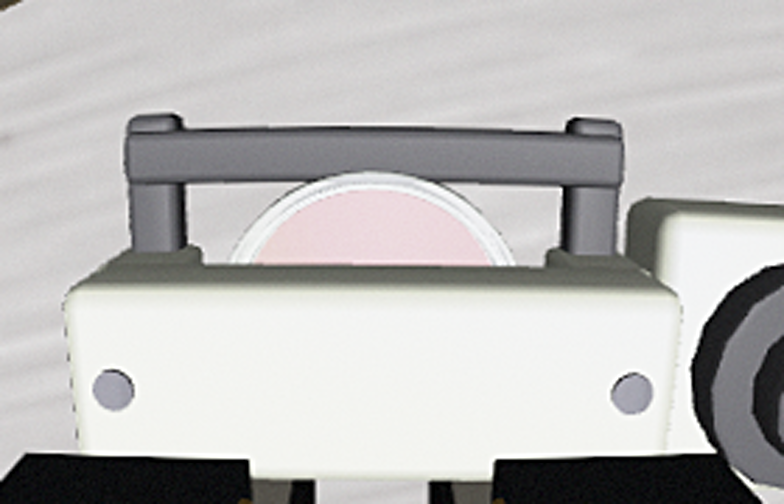

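Emit:
carry_out(
  targets=[0, 0, 0.0005, 0, 0.024, 0, 0, 0.0005, 0, 0.024],
)

```text
t: 8.3
ee_pos: [0.6072, 0.0519, 0.0238]
orientation: [-1.106, 1.361, -1.359]
contact_force: [-4.0, -0.4, 2.2]
width: 0.024
```

Emit:
carry_out(
  targets=[0, 0, -0.004, 0, 0.024, 0, 0, -0.015, 0, 0.024, 0, 0, -0.04, 0, 0.024, 0, -0.03, -0.05, 0, 0.024, 0, -0.08, -0.05, 0, 0.01, 0, -0.11, -0.05, 0, 0.0, 0, -0.11, -0.05, 0, 0.0, 0, -0.11, -0.05, 0, 0.0],
)

```text
t: 9.1
ee_pos: [0.5595, 0.0617, 0.1348]
orientation: [-1.102, 1.358, -1.362]
contact_force: [-0.2, 0.6, -0.3]
width: 0.001
```

```bash
python3 look.py w9 0 -.078 .1; python3 -c "
import cv2;im=cv2.imread('pics/w9.png')[20:220,120:400];cv2.imwrite('pics/w9c.png',cv2.resize(im,None,fx=2.8,fy=2.8,interpolation=2))"
```

```text
[0.55952291 0.06169031 0.1348476 ] [-0.07979457 -0.00041839] 9.1 0.0010429970351559202 [-0.2435384   0.62251982 -0.34892926]
[252.5    75.375] [0.64973681 0.04305584] 0.016784482442136144 [ 0.01232329 -0.00011385]
[93.41666667 44.41666667] [0.75347546 0.16142265] 0.056760350383620164 [0.08951999 0.13704693]
[18.77777778 28.22222222] [0.81514448 0.27386128] 0.03289453852886661 [0.12676355 0.25975973]
[ 0.62166906 -0.03063485  0.1       ] -> shift [0.0775 0.0351 0.0797]
turn [-0.00268996 -0.00059297  0.0001669 ]
```

View pics/w9c.png

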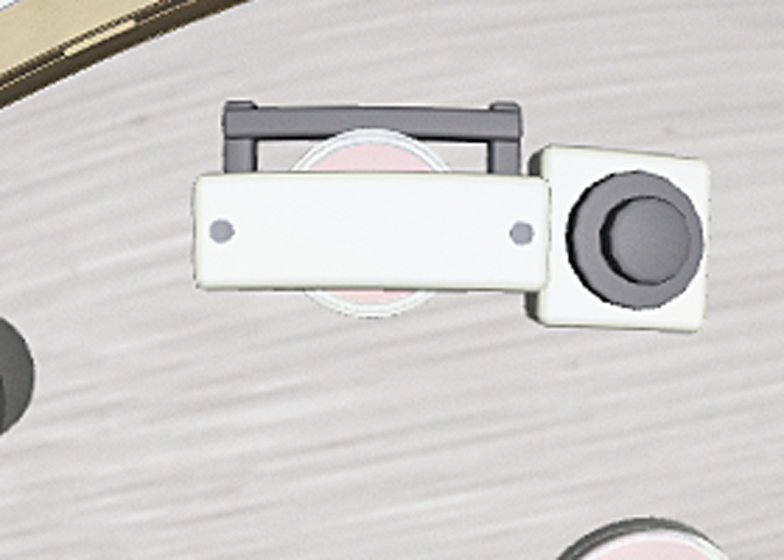

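The dish stays at the stop and is flat. Now the button, plus a check of the dish's front rim.

Run:
```python
from h import *
p,R,o=state()
w=lambda u,v,z:wpt(((u+.5)/2.8-.5+120,(v+.5)/2.8-.5+20),z,p,R)
m=(w(221,231,.04)+w(521,233,.04))/2;s=w(651,238,.044)
print("spot",tob(m),"front rim",tob(w(371,317,.013)),"back",tob(w(371,128,.013)),"btn",tob(s),s)
T=(s+np.array(fromb(.002,-.0785,.044)))/2; T[2]=.08;print(T);rel([T],R,p,YAW)
```

```text
spot [-0.00101224 -0.0005813 ] front rim [-0.02806853 -0.00054205] back [ 0.03117584 -0.00061289] btn [-0.00097352 -0.07928866] [ 0.62045147 -0.03169591  0.044     ]
[ 0.62198753 -0.03161557  0.08      ]
[ 0.62198753 -0.03161557  0.08      ] -> shift [0.078  0.0537 0.0812]
turn [-0.00018413 -0.00054966  0.00077581]
```

Dish centre is (−28.1+31.2)/2 = +1.6 mm against a spot measured at −1.0 mm, so +2.6 mm past the spot, which is at the stop as described. Now to the button, closed fingers.

Emit:
carry_out(
  targets=[0.03, 0, 0.03, 0, 0, 0.06, 0, 0.06, 0, 0, 0.078, 0.01, 0.0805, 0, 0, 0.078, 0.03, 0.0805, 0, 0, 0.078, 0.05, 0.0805, 0, 0, 0.078, 0.053, 0.0805, 0, 0, 0.078, 0.053, 0.0805, 0, 0, 0.078, 0.053, 0.0805, 0, 0],
)

```text
t: 9.95
ee_pos: [0.6219, -0.0303, 0.0812]
orientation: [-1.104, 1.36, -1.359]
contact_force: [0.3, -0.5, 0.3]
width: 0.0003
```

```bash
python3 look.py w10 0.0006 -.079 .057
```

```text
[ 0.62191645 -0.03033854  0.08121878] [ 0.00018122 -0.07765917] 9.95 0.00030891514752490824 [ 0.29557742 -0.49668142  0.28006106]
[154.07142857 182.57142857] [0.64585858 0.04481158] 0.020557984685087995 [0.008167   0.00080734]
[191.73333333  37.73333333] [ 0.76161019 -0.01477145] 0.016647307106388447 [ 0.13369333 -0.03371388]
[57.05555556 62.05555556] [0.74198552 0.11782131] 0.08084474336486422 [0.0872365  0.09201493]
[ 0.62205073 -0.03173681  0.057     ] -> shift [0.0013 0.0242 0.0004]
turn [-1.31986299e-05  6.22227371e-04 -2.57836070e-04]
```

View pics/w10.png

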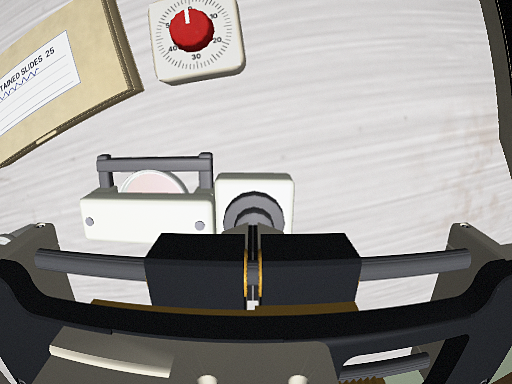

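Fingers are over the button at about (254,215). Pressing.

Emit:
carry_out(
  targets=[0.001, 0.006, 0, 0, 0, 0.001, 0.012, 0, 0, 0, 0.001, 0.016, 0, 0, 0, 0.001, 0.019, 0, 0, 0, 0.001, 0.021, 0, 0, 0, 0.001, 0.023, 0, 0, 0, 0.001, 0.024, 0, 0, 0, 0.001, 0.024, 0, 0, 0],
)

```text
t: 10.8
ee_pos: [0.622, -0.032, 0.0608]
orientation: [-1.105, 1.359, -1.362]
contact_force: [-10.3, -2.1, 29.5]
width: 0.0003
```

Emit:
carry_out(
  targets=[0, 0.001, 0, 0, 0, 0, 0.002, 0, 0, 0, 0, 0.002, 0, 0, 0, 0, 0.002, 0, 0, 0],
)

```text
t: 11.2
ee_pos: [0.622, -0.0321, 0.0605]
orientation: [-1.106, 1.358, -1.363]
contact_force: [-15.5, -2.2, 40.8]
width: 0.0007
```

Force is 40 N with the tips about 41 mm up, which is more than the spring should give. Looking before pressing further.

Emit:
carry_out(
  targets=[0, -0.002, 0, 0, 0, 0, -0.002, 0, 0, 0],
)

```text
t: 11.4
ee_pos: [0.6219, -0.0321, 0.0608]
orientation: [-1.105, 1.358, -1.363]
contact_force: [-10.9, -0.9, 28.7]
width: 0.0002
```

```bash
python3 look.py w11 0.0006 -.079 .057;python3 - <<'E'
from h import *
im=bot.capture("scene");c=im[130:250,150:310];cv2.imwrite("pics/s11.png",cv2.resize(c,None,fx=5,fy=5,interpolation=2))
im=cv2.imread("pics/w11.png")[140:300,60:380];cv2.imwrite('pics/w11c.png',cv2.resize(im,None,fx=2.5,fy=2.5,interpolation=2))
E
```

```text
[ 0.62193743 -0.0321111   0.0607689 ] [ 0.00056605 -0.07938958] 11.4 0.00022723653239737263 [-10.9188766   -0.90857179  28.70243916]
[138.86666667 191.46666667] [0.64570099 0.0441666 ] 0.020641431626540897 [0.00814534 0.00014374]
[179.90909091  33.36363636] [ 0.76239747 -0.01453718] 0.01707357733223483 [ 0.13441565 -0.0333228 ]
[48.66666667 77.46666667] [0.75726843 0.1073771 ] 0.0669112035332005 [0.10433969 0.08493469]
[ 0.62205073 -0.03173681  0.057     ] -> shift [-0.0004  0.0038  0.    ]
turn [-0.00122597 -0.00028984  0.00219953]
```

View pics/s11.png

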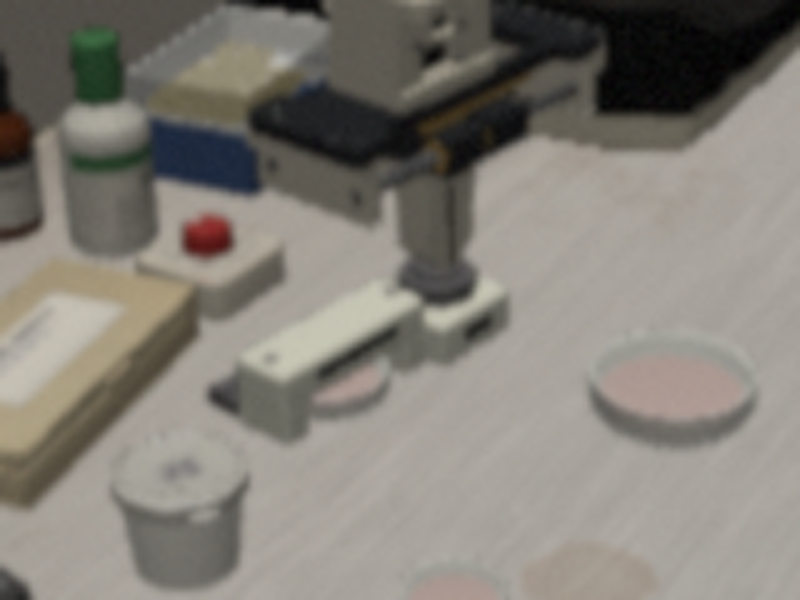

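View pics/w11c.png

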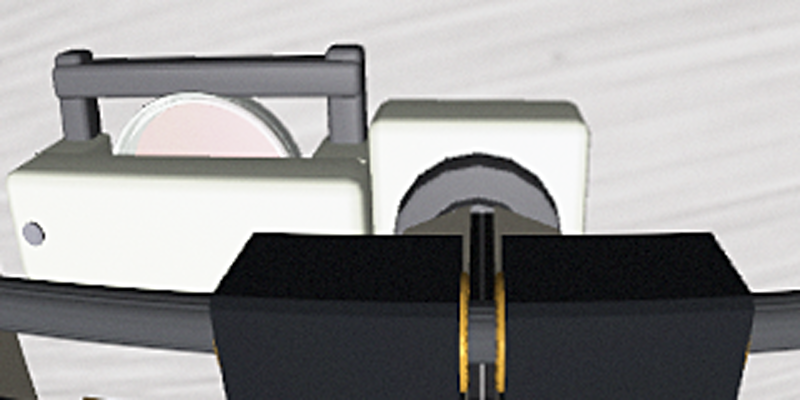

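Emit:
carry_out(
  targets=[0, -0.003, 0, 0, 0, 0, -0.003, 0, 0, 0],
)

```text
t: 11.7
ee_pos: [0.6219, -0.0321, 0.0613]
orientation: [-1.104, 1.359, -1.361]
contact_force: [-2.5, -1.5, 9.2]
width: 0.0
```

Emit:
carry_out(
  targets=[0, -0.001, 0, 0, 0, 0, -0.001, 0, 0, 0],
)

```text
t: 11.9
ee_pos: [0.6219, -0.0321, 0.0614]
orientation: [-1.104, 1.36, -1.361]
contact_force: [-1.1, -0.3, 5.5]
width: 0.0007
```

Emit:
carry_out(
  targets=[0, -0.002, 0, 0, 0, 0, -0.002, 0, 0, 0],
)

```text
t: 12.1
ee_pos: [0.6219, -0.0321, 0.0632]
orientation: [-1.104, 1.36, -1.361]
contact_force: [0.2, -0.8, 2.6]
width: 0.0006
```

Emit:
carry_out(
  targets=[0, -0.002, 0, 0, 0, 0, -0.002, 0, 0, 0],
)

```text
t: 12.3
ee_pos: [0.6219, -0.032, 0.0652]
orientation: [-1.104, 1.36, -1.361]
contact_force: [0.8, -2.1, 2.4]
width: 0.0007
```

Emit:
carry_out(
  targets=[0, -0.003, 0, 0, 0, 0, -0.003, 0, 0, 0],
)

```text
t: 12.5
ee_pos: [0.6214, -0.0313, 0.0681]
orientation: [-1.104, 1.361, -1.359]
contact_force: [0.1, 0.1, -0.9]
width: 0.0006
```

Spring force falls from about 5 N at 61.4 mm to 0 by 68 mm, with a rigid stop below. So the button travelled its full 6 mm and was released. The 40 N was the bottom stop, taken on the fingertips. Retreat and check.

Emit:
carry_out(
  targets=[0, -0.03, 0, 0, 0, 0, -0.07, 0, 0, 0, 0, -0.11, -0.03, 0, 0, -0.02, -0.14, -0.07, 0, 0, -0.04, -0.16, -0.1, 0, 0, -0.05, -0.18, -0.13, 0, 0, -0.05, -0.18, -0.13, 0, 0, -0.05, -0.18, -0.13, 0, 0],
)

```text
t: 13.3
ee_pos: [0.5045, 0.044, 0.2485]
orientation: [-1.104, 1.358, -1.361]
contact_force: [-0.0, -0.9, -0.2]
width: 0.0002
```

```bash
python3 look.py w12 0 0 .1
python3 - <<'E'
from h import *
im=bot.capture("scene");c=im[165:290,160:320];cv2.imwrite("pics/s12.png",cv2.resize(c,None,fx=4.5,fy=4.5,interpolation=2))
im=cv2.imread("pics/w12.png")[10:190,150:390];cv2.imwrite('pics/w12c.png',cv2.resize(im,None,fx=3.2,fy=3.2,interpolation=2))
E
```

```text
[0.50449547 0.04398277 0.24850533] [-0.13000793 -0.02905741] 13.3 0.00020997868858412447 [-0.0173875  -0.85638744 -0.16348065]
[163.1  182.55] [0.504377   0.16819099] 0.018675580545012782 [-0.15565175  0.09247484]
[305.25       170.82142857] [ 0.48304913 -0.02130775] 0.03545976257339373 [-0.1375776  -0.09736187]
[14.38461538 65.46153846] [0.73970561 0.39245068] 0.03963612356881769 [0.02856209 0.3603129 ]
[114.5  31.5] [0.74225518 0.17455067] 0.036040155837388975 [0.0758411  0.14758864]
[13.42857143 30.57142857] [0.82560299 0.37339465] 0.03556207625455014 [0.11654222 0.35931773]
[0.6377 0.0457 0.1   ] -> shift [-0.0291  0.1487  0.1298]
turn [-0.00148342  0.0009974   0.00094248]
```

View pics/w12c.png

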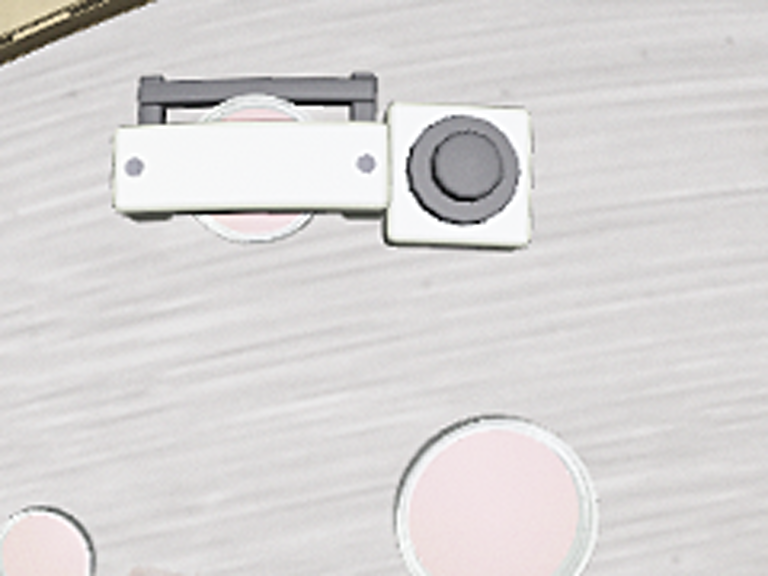

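View pics/s12.png

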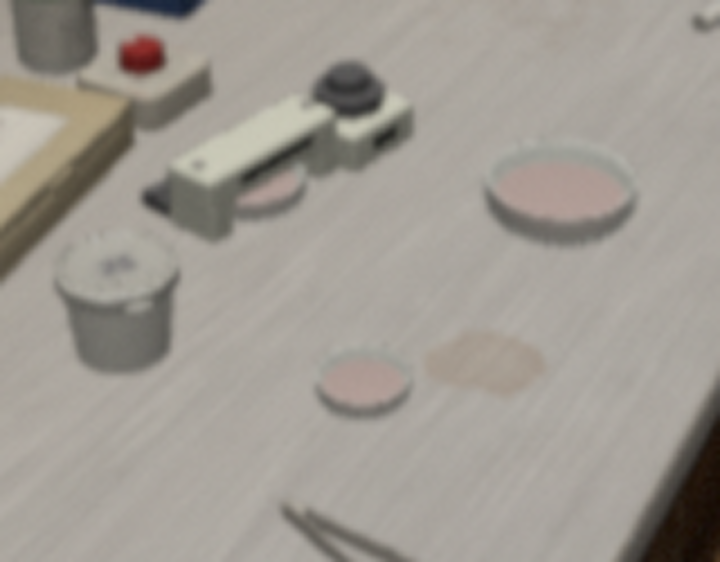

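The dish is flat under the beam, centred and touching the stop (far rim at crop (258,97)). The button is back up, and the other discs, the cup and the forceps are where they were. Handing in.

```bash
python3 -c "
from plant import bot
print(bot.hand_in())"
```

```text
the job is handed in; nothing more can be done
None
```

I pushed the 60 mm dish under the reading bridge until it rested against the stop. I then pressed the start button to its bottom stop, let it spring back, retreated and handed in at about 13.4 s.

- **Dish:** of the three discs, I took the middle one, whose rim measured 59.5 mm. I pushed it with two fingertips 24 mm apart. The force rose to 2–4 N at the stop. After backing off, its centre measured about 2.6 mm past the reading spot, against about 2.5 mm expected. The last pictures show it flat and centred under the beam.
- **Button:** as I lifted off, the spring force fell from about 5 N to zero over about 6 mm, with a rigid stop below, so I take the press as complete. The button is back up in the last picture.
- **Bystanders:** the cup, the forceps and the other discs look unmoved in the last pictures. Nothing I did went near the pen, but I did not check it again.

Two things did not match what I expected:
- **Button height:** it bottomed with the tool about 3.5 mm higher than I had worked out from the given dimensions, so I relied on the force pattern instead.
- **Press force:** my press briefly reached about 41 N vertically (about 44 N in all) on the fingertips. That is well under the 120 N wrist limit, and I saw no sign of the gripper's body or arm touching anything.

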